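# Clip a coffee sample on the colour meter, take the reading, unclip it

### The arm

A 6-joint arm with a two-finger parallel gripper is mounted at the origin on a cart in front of the work surface, level with it; the furniture and walls round the work are solid. World frame = base frame: x ahead of the robot, y to its left, z up, the work surface at z = 0. Lengths are in mm, angles in rad, forces in N, time in s.
With the tool pointing down it reaches from about 350 to 975 mm from the base axis. Payload 7.1 kg.
Tool frame: the origin (TCP) lies at the very end of the fingers, on their centre line; the grasp point (between the pads) lies 19 mm behind it; z points along the fingers, y is the line along which they close (so a half turn about z gives the same grasp; the last joint's range is limited). The gripper opens to 88 mm and grips with 3 to 60 N. Pads are 20 mm wide; open, the fingers measure 115 mm over their backs; the gripper's body (75 mm by 178 mm) begins 61 mm behind the grasp point.
Start: joints at [-1.313, 0.423, 1.63, -0, 1.089, -0.019], TCP at [170.818, -601.187, 222.675] pointing down, gripper open.
Joint ranges: [-3, 3], [-0.9, 2.11], [0.09, 2.58], [-1.31, 4.45], [0.11, 2.69], [-2.54, 2.54]. Speed limits (rad/s): [2.39, 2.39, 3.01, 3.14, 3.14, 3.14].

### API

Orientations are given as a rotation vector (axis times angle).
In Python, from workcell import sensors, imaging, close_job gives the robot as it stands. The module is installed in compiled form; this text tells all that it offers.
- The arm moves only by the tool servo_tool, never from a script. Its argument "steps" is a list of rows, each a list of 3 entries, a list of its own where there are three numbers: the shift along the world's x, y, z in m, then the turn, a rotation vector about the world's x, y, z in degrees, then the opening, from -1 (shut) to 1 (fully open). A call has exactly 8 rows; each row shifts and turns the commanded pose from where the row before left it; what a row does not reach is not made up. A row lasts 1/12 s, in which the tool goes at most 41.7 mm and 7.16 degrees, less where a joint would pass 70% of its speed; a pose out of reach is approached as far as the arm can. A call is refused whole if a number of a shift passes 0.0417 or a number of a turn 7.16, either way. A call with a gripper value outside its range is refused whole. The fingers move at their own pace and stop on an object; the grip force is fixed at half the most. Time passes only in rows, so rows that do not move let the fingers close, or fill a call up. It gives the time, the measured TCP pose, the force, the opening and the grip force at its end, in the units of the state.
- sensors.get_obs(): the state, without advancing time (a new reading comes with each control period).
- imaging.get_image(name): name is "scene" or "top" or "wrist"; returns a dict with "color" (420x560x3 uint8, blue, green, red), "range_z" (420x560 float32, mm along the optical axis (not along the pixel's ray), 0 where there is no reading), "vertical_fov" (degrees; the focal length in pixels is half the picture's height over the tangent of half this angle, whatever the lens; pixels are square), "cx", "cy" (the principal point, pixels), "rvec" (rotation vector, rad) and "tvec" (3), from world to camera coordinates, as OpenCV has them; the wrist camera has in their place "tool_from_camera" (4x4, takes a point from camera to tool coordinates, whose origin is the TCP and whose axes are the flange's). Camera axes: x right, y down, z forward; pixel columns grow to the right and rows downward; lengths in mm; the calibration is good to about 2 mm. The wrist camera is an equidistant fisheye: a pixel r from the principal point sees the ray r / f radians off the axis. A picture is of the moment at which its call begins: read the wrist's pose just before it.
- close_job(): hands the job in; it is judged then, once.
The state is a dict: "t": time; "qpos": joint angles; "qvel": joint speeds; "joint_torque": joint torques, N m; "ee_pos": TCP position; "orientation": TCP orientation; "ft_force": force on the tool from outside, world axes, zero at the start; "moment": the same for the moment, N m; "width": finger opening in mm; "grasp_force": force on a finger pad.
Only numpy, scipy, OpenCV 4.12 (cv2) and the standard library are available. Lean on these libraries where they do the work, as an engineer would, in place of code of your own. Each camera call takes 0.05 s, during which the arm holds its last target. There are 200 camera calls.

### The job

Take a colour reading of the coffee sample lying on the meter: swing the spring clip round its pivot screw so that its foot springs down on the middle of the slide's white end and let go of it, press the blue button fully home while the clip holds the slide, then swing the clip all the way back clear of the slide so that it can be lifted out. The clip's foot must be raised over the slide's edge by pressing down the black thumb bar behind the screw, gently enough not to bend the clip; never shove the slide out of its corner or knock over what stands around.

Things in the scene. Friction and masses are not known exactly. Their poses are not given: they have to be found in the camera images.
- meter: Bench colour meter, a low white box with grey deck, 250 (x) x 210 (y) x 55 mm, fixed to the worktop. Origin: centre of its underside; x towards its far end (dark display), y to the left, z up. Deck: 55 mm above the origin. The slide lies on its right half in a dark steel L-shaped fence (9 mm high, along the slide's right and far edges); the clip pivots at the end near the robot.
- clip_pivot (a point): Axis of the brass pivot screw on which the clip swings, 9 mm above the deck (screw top 15 mm above the deck); at x -68, y -30 mm in the meter's frame. Its friction is small (0.03 Nm) and keeps the clip where it is left.
- clip_swivel (a joint): Swing of the clip round its screw, rad, -0.2 to 1.6. 0: it points along the meter's +x, its foot at the middle of the slide's white end. Grows anticlockwise from above, the foot going out to the meter's +y side; it starts at 1.0 to 1.4 (parked). A foot that is not raised strikes the slide's left edge at about 0.4.
- clip_spring: Steel spring strip with foot and thumb bar; origin on the pivot axis at the strip's height, x towards the foot. It rocks on the screw: pressing the thumb bar raises the foot, a spring pushes it down. At the bar it starts to give at 3 N, then 1 mm per 2 N: at 9.5 N (3.1 mm) the foot is level with the slide's top, at 12 N (4.5 mm) it meets a hard stop, foot 2 mm above the slide. Over 18 N bends it.
- thumb_bar (a point): Top of the black ribbed thumb bar (26 mm long across the clip, 12 mm thick, rounded), 40 mm behind the screw axis, on the side away from the foot; 15.5 mm above the deck when at rest, 3 mm lower while the foot stands on the slide (then it gives only above 9.5 N). It grips well: a finger pressing on it can drag it round the screw.
- clip_foot (a point): Underside of the clip's foot, a round bar 14 mm wide and 5 mm thick across the strip's end, 70 mm in front of the screw axis; 0.5 mm above the deck when at rest and parked. Standing on the slide it presses it with about 5 N.
- slide: Clear acrylic sample slide, loose, 80 (x) x 40 (y) x 6 mm, a brown round coffee sample sealed in it and a frosted white strip, 23 mm wide, at the end nearest the screw (its -x end). Origin: centre of its underside, which lies on the deck.
- measure_button (a joint): Travel of the blue round button (26 mm across) on the left of the deck, in m: 0 out, 0.006 fully home (about 5 N). It springs back.
- measure_button_top (a point): Centre of the top of the blue button; it is pressed straight down.
- mug_cream: Cream mug, 94 mm high, standing upside down on the worktop to the left of the meter. Origin: centre of its underside.
- mug_blue: White mug with dark dots, 91 mm high, standing on the worktop behind the meter to the right. Origin: centre of its underside.
- teaspoon: Teaspoon, 130 mm long, lying on the worktop to the left of the meter.

How it is judged:
By the outcome, as a careful person would: the job done as asked, in the order asked, and still so for the second after the job is handed in, with the robot touching nothing.
It also fails if it takes over 70 s, if anything falls off the work surface, if the arm or the gripper's body presses on something with over 40 N, if the wrist force passes 120 N, or if a joint passes its speed limit or range.

## Working session

There is one attempt and no reset: what is moved stays moved. The work goes in short steps, Python scripts to look and compute and a tool call to move; the robot and the scene stay as the last step left them, time stands still between calls to the robot, and variables do not carry over. Pictures are saved under pics/ and viewed, at most 10 in all, crops included, and the job is handed in when it is done.

Besides the shell and the picture viewer there is one more tool, called after "Call:" by a JSON object that holds its "api" and its "payload". servo_tool: Moves the arm, as the interface text tells. Its arguments: {"type":"object","properties":{"steps":{"type":"array"}},"required":["steps"]}

```bash
mkdir -p pics; cat > h.py <<'E'
import numpy as np, cv2
from workcell import sensors, imaging, close_job
def grab(n):
    im=imaging.get_image(n); np.savez('%s.npz'%n,**{k:np.array(v) for k,v in im.items()}); return im
def f(im): return 210/np.tan(np.radians(float(im['vertical_fov']))/2)
def plane(im,u,v,z):
    R=cv2.Rodrigues(np.array(im['rvec'],float))[0]; t=np.array(im['tvec'],float).ravel()
    d=R.T@np.array([(u-im['cx'])/f(im),(v-im['cy'])/f(im),1]); c=-R.T@t
    return c+d*(z-c[2])/d[2]
def cloud(im):
    R=cv2.Rodrigues(np.array(im['rvec'],float))[0]; t=np.array(im['tvec'],float).ravel()
    v,u=np.mgrid[:420,:560]; Z=im['range_z']
    P=np.stack([(u-im['cx'])/f(im)*Z,(v-im['cy'])/f(im)*Z,Z],-1)
    return (P-t)@R
E
python3 - <<'E'
from h import *
for n in('scene','top'):
    im=grab(n); cv2.imwrite('pics/%s0.png'%n,im['color']); R=cv2.Rodrigues(np.array(im['rvec'],float))[0]; print(n,im['vertical_fov'],-R.T@np.array(im['tvec'],float).ravel(),R[2])
print(sensors.get_obs())
E
```

```text
scene 46.998608121878554 [-137.88817908  567.30521387  663.87105674] [ 0.67360008 -0.48738411 -0.55562546]
top 42.30864958922333 [ 336.40277296   22.81182777 1326.20075028] [ 0.16116111  0.02093791 -0.98670599]
{'t': 0.1, 'qpos': array([-1.31297732e+00,  4.23753894e-01,  1.63060526e+00, -4.84805864e-05,
        1.08860458e+00, -1.89547663e-02]), 'qvel': array([ 0.00034281, -0.00140509, -0.00249002,  0.00064395, -0.00167009,
       -0.00027962]), 'joint_torque': array([-5.43528331e-04, -5.45617890e+01, -2.74324054e+01,  6.45559095e-02,
        1.87566160e-02, -3.04104935e-05]), 'ee_pos': array([ 170.69457378, -600.71690058,  221.98927573]), 'orientation': array([-3.11021030e+00, -4.33216815e-01,  3.23433140e-04]), 'ft_force': array([-0.49438102,  0.16432838,  0.83281885]), 'moment': array([-0.01484745,  0.01967263,  0.03586575]), 'grasp_force': 0.0, 'width': 87.28233570547516}
```

View pics/scene0.png

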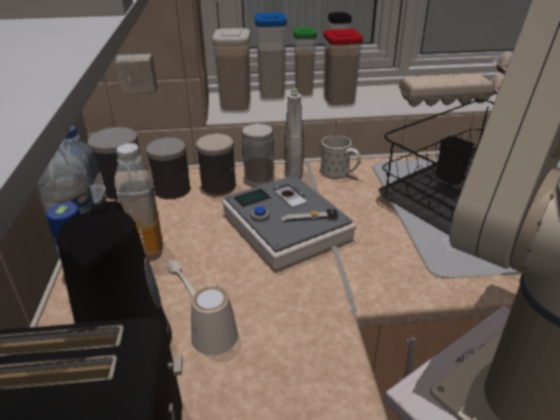

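View pics/top0.png

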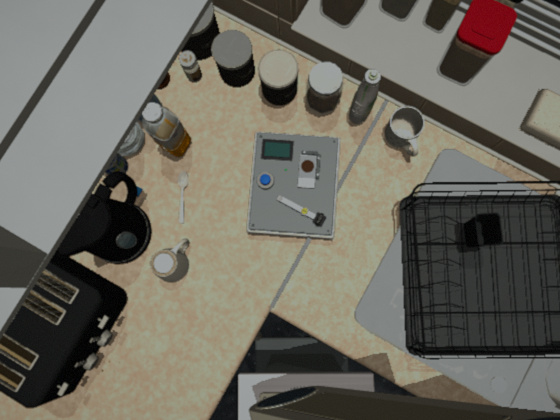

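The scene view shows the meter at about (288,215), with the cream mug in front-left at (213,320). In the top view the meter spans (248-340, 132-238), with the button at (265,180), the slide at (308,168), and the clip running from (280,199) to the thumb bar at (319,218).

```bash
python3 - <<'E'
from h import *
t=dict(np.load('top.npz'));s=dict(np.load('scene.npz'))
a=cv2.resize(t['color'][125:245,240:350],None,fx=4.5,fy=4.5,interpolation=cv2.INTER_CUBIC)
cv2.imwrite('pics/c.png',a)
for n,im in(('top',t),('scene',s)):
    P=cloud(im); c=im['color'].astype(int)
    m=(abs(P[...,2]-55)<4)&(im['range_z']>0)
    k,l,st,ce=cv2.connectedComponentsWithStats(m.astype(np.uint8)); i=1+np.argmax(st[1:,4]); pts=P[l==i]
    print(n,'deck',np.median(pts[:,2]),cv2.minAreaRect(pts[:,:2].astype(np.float32)), st[i])
    hsv=cv2.cvtColor(im['color'],cv2.COLOR_BGR2HSV)
    b=cv2.inRange(hsv,(105,150,60),(130,255,255))
    k,l,st,ce=cv2.connectedComponentsWithStats(b)
    for j in range(1,k):
        if st[j,4]>15: print('blue',st[j],ce[j],P[int(ce[j][1]),int(ce[j][0])], plane(im,*ce[j],65))
E
```

```text
top deck 55.44138266804596 ((595.5481567382812, 22.720420837402344), (197.8767547607422, 239.16090393066406), 85.03378295898438) [ 248  133   90  103 5882]
blue [260 175  10  10  75] [264.74666667 179.06666667] [601.56067065  91.04795827  74.57652926] [603.4034656   89.79568457  65.        ]
scene deck 53.84029611086551 ((597.6130981445312, 23.890159606933594), (199.2679901123047, 242.78652954101562), 84.8072738647461) [ 225  175  127   76 4263]
blue [255  13  31  13 364] [269.99175824  18.79120879] [ 986.04191374 -209.70934306  367.21317862] [2112.33500493 -994.76117988   65.        ]
blue [255 207  10   7  53] [259.54716981 209.90566038] [604.40047096  91.47068438  73.90404374] [611.87579754  85.33420637  65.        ]
blue [ 48 208  30  13  63] [ 62.49206349 217.07936508] [633.8041173  472.88221963 194.96445132] [846.72800795 445.93215101  65.        ]
```

View pics/c.png

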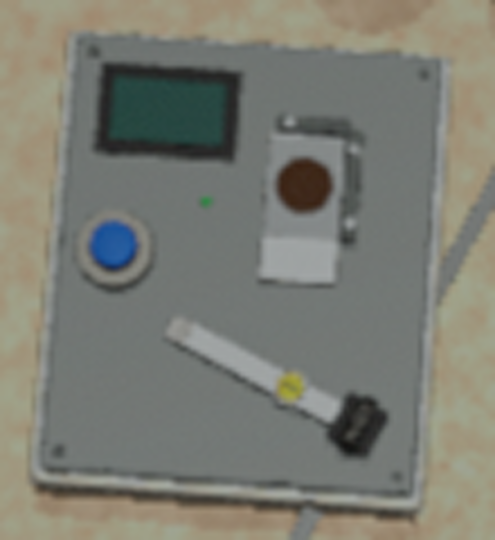

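The crop shows the screw at (291,386), the thumb bar at (357,425), the foot at (180,330), the button at (113,245) and the slide's white end at (299,259).

```bash
python3 - <<'E'
from h import *
t=dict(np.load('top.npz'));s=dict(np.load('scene.npz'))
W={}
for n,u,v,z in [('screw',291,386,70),('bar',357,425,70.5),('foot',180,330,60),('button',113,245,74),('whitemid',299,259,61),('dTL',80,36,55),('dTR',448,60,55),('dBL',36,482,55),('dBR',415,505,55),('slTL',271,136,61),('slBL',260,280,61),('slBR',336,283,61)]:
    W[n]=plane(t,(u+.5)/4.5-.5+240,(v+.5)/4.5-.5+125,z); print(n,W[n].round(1))
d=W['dTL']-W['dBL'];e=W['dTR']-W['dBR'];g=W['dBL']-W['dBR']
for q in(d,e): print(np.degrees(np.arctan2(q[1],q[0])),np.linalg.norm(q))
print(np.degrees(np.arctan2(-g[0],g[1])))
th=np.radians(-5.1);C=np.mean([W[k] for k in W if k[0]=='d'],0);print('C',C)
R=np.array([[np.cos(th),-np.sin(th)],[np.sin(th),np.cos(th)]])
C=C[:2]
for k in W: print(k,(R.T@(W[k][:2]-C)).round(1))
# scene-based depth cloud of all things above deck
for im in(t,s):
    P=cloud(im);L=(P[...,:2]-C)@R
    hsv=cv2.cvtColor(im['color'],cv2.COLOR_BGR2HSV)
    y=(cv2.inRange(hsv,(18,80,80),(35,255,255))>0)&(abs(L[...,0])<125)&(abs(L[...,1])<100)
    k=(hsv[...,2]<45)&(abs(L[...,0]+75)<50)&(abs(L[...,1]+35)<60)&(P[...,2]>40)
    for m in(y,k): print(m.sum(),np.median(P[m],0).round(1),np.argwhere(m).mean(0)[::-1], P[m].max(0).round(1),P[m].min(0).round(1))
    for nm,c in(('hi',P[...,2]>80),):
        m=c&(abs(L[...,0])<250)&(abs(L[...,1])<250)&(P[...,2]<130); print(np.unique((P[m][:,:2]//40*40).astype(int),axis=0,return_counts=True)[0].tolist())
E
```

```text
screw [526.3  -2.7  70. ]
bar [505.3 -36.6  70.5]
foot [558.3  55.   60. ]
button [601.5  89.4  74. ]
whitemid [595.4  -8.2  61. ]
dTL [721.  107.8  55. ]
dTR [704.5 -90.   55. ]
dBL [479.3 131.3  55. ]
dBR [465.  -66.7  55. ]
slTL [662.4   5.6  61. ]
slBL [584.4  12.5  61. ]
slBR [582.2 -27.5  61. ]
-5.550514096564396 242.77781408181266
-5.57336063470513 240.63090815976324
-4.137721007350816
C [592.44253149  20.57895561  55.        ]
screw [-63.8 -29.1]
bar [-81.7 -64.7]
foot [-37.1  31.2]
button [ 2.9 69.3]
whitemid [  5.5 -28.4]
dTL [120.3  98.3]
dTR [ 121.4 -100.2]
dBL [-122.5  100.2]
dBR [-119.2  -98.2]
slTL [71.  -8.7]
slBL [-7.3 -8.7]
slBR [ -5.9 -48.8]
26 [526.2  -2.1  69.2] [304.  210.5] [533.    2.6  73.7] [519.5  -7.   62.9]
57 [503.3 -34.7  68. ] [318.50877193 219.8245614 ] [517.8 -25.   75.4] [491.4 -48.7  63. ]
[[560, 80], [600, 80], [680, -240], [720, -240], [720, -160], [760, -280], [760, -240], [760, -200], [760, -160], [760, -120], [760, -80], [760, -40], [800, -280], [800, -240], [800, -120], [800, -40], [800, 0], [800, 40], [800, 80], [840, 0], [840, 40], [840, 80], [840, 120], [840, 160]]
15 [ 5.28e+02 -5.00e-01  6.88e+01] [313.86666667 212.46666667] [532.9   5.3  70.2] [521.5  -7.4  66.7]
40 [499.6 -29.6  65.5] [331.975 215.05 ] [517.3 -21.5  70.8] [491.1 -43.1  52.8]
[[680, -240], [720, -240], [720, -160], [760, -280], [760, -240], [760, -200], [760, -160], [760, -120], [760, -80], [760, -40], [800, -280], [800, -240], [800, -160], [800, -120], [800, -40], [800, 0], [800, 40], [800, 80], [840, 0], [840, 40], [840, 80], [840, 160]]
```

Call:
{"api": "servo_tool", "payload": {"steps": [[[0.01, 0.015, 0.03], [0, 0, 2.75], -1], [[0.021, 0.035, 0.03], [0, 0, 2.75], -1], [[0.021, 0.035, 0.03], [0, 0, 2.75], -1], [[0.021, 0.035, 0], [0, 0, 2.75], -1], [[0.021, 0.035, 0], [0, 0, 2.75], -1], [[0.021, 0.035, 0], [0, 0, 2.75], -1], [[0.021, 0.035, 0], [0, 0, 2.75], -1], [[0.021, 0.035, 0], [0, 0, 2.75], -1]]}}

```text
t: 0.77
ee_pos: [320.7, -351.7, 301.9]
orientation: [-2.971, -1.022, 0.0]
ft_force: [0.6, 0.1, 0.3]
width: 38.2
grasp_force: 0.0
```

Call:
{"api": "servo_tool", "payload": {"steps": [[[0.021, 0.035, 0], [0, 0, 2.75], -1], [[0.021, 0.035, 0], [0, 0, 2.75], -1], [[0.021, 0.035, 0], [0, 0, 2.75], -1], [[0.021, 0.035, -0.02], [0, 0, 2.75], -1], [[0.021, 0.035, -0.04], [0, 0, 2.75], -1], [[0.021, 0.035, -0.04], [0, 0, 2.75], -1], [[0.021, 0.035, -0.03], [0, 0, 2.75], -1], [[0.02, 0.035, 0], [0, 0, 2.75], -1]]}}

```text
t: 1.43
ee_pos: [467.6, -99.9, 196.2]
orientation: [-2.717, -1.567, 0.009]
ft_force: [0.2, 0.0, -0.0]
width: 0.5
grasp_force: 0.0
```

Call:
{"api": "servo_tool", "payload": {"steps": [[[0.0, 0.0, -0.02], [0, 0, 0], -1], [[0, 0, -0.02], [0, 0, 0], -1], [[0, 0, 0], [0, 0, 0], -1], [[0, 0, 0], [0, 0, 0], -1], [[0, 0, 0], [0, 0, 0], -1], [[0, 0, 0], [0, 0, 0], -1], [[0, 0, 0], [0, 0, 0], -1], [[0, 0, 0], [0, 0, 0], -1]]}}

```text
t: 2.1
ee_pos: [470.9, -102.2, 161.6]
orientation: [2.722, 1.566, 0.002]
ft_force: [0.3, -0.2, -0.5]
width: 0.3
grasp_force: 0.0
```

```bash
cat >> h.py <<'E'
def wgrab(nm):
    o=sensors.get_obs(); im=imaging.get_image('wrist'); cv2.imwrite('pics/%s.png'%nm,im['color'])
    d={k:np.array(v) for k,v in im.items()}; d['p']=o['ee_pos'];d['o']=o['orientation']; np.savez(nm+'.npz',**d); return d
def wplane(d,u,v,z):
    a=(u-d['cx'])/f(d);b=(v-d['cy'])/f(d);r=np.hypot(a,b)+1e-12
    ray=np.array([a/r*np.sin(r),b/r*np.sin(r),np.cos(r)]); R=cv2.Rodrigues(d['o'])[0];T=d['tool_from_camera']
    w=R@T[:3,:3]@ray; c=R@T[:3,3]+d['p']; return c+w*(z-c[2])/w[2]
E
python3 - <<'E'
from h import *
d=wgrab('w1'); print(d['p'],d['o'],d['vertical_fov'],d['tool_from_camera'])
E
```

```text
[ 470.8984945  -102.20811161  161.5848958 ] [2.72233857e+00 1.56569913e+00 1.87160263e-03] 65.70646984690485 [[-8.11927711e-04 -9.54068914e-01 -2.99586129e-01  8.31074245e+01]
 [ 9.99999668e-01 -7.94383961e-04 -1.80350133e-04 -1.59622087e+00]
 [-6.59199605e-05 -2.99586176e-01  9.54069242e-01 -1.62609689e+02]
 [ 0.00000000e+00  0.00000000e+00  0.00000000e+00  1.00000000e+00]]
```

View pics/w1.png

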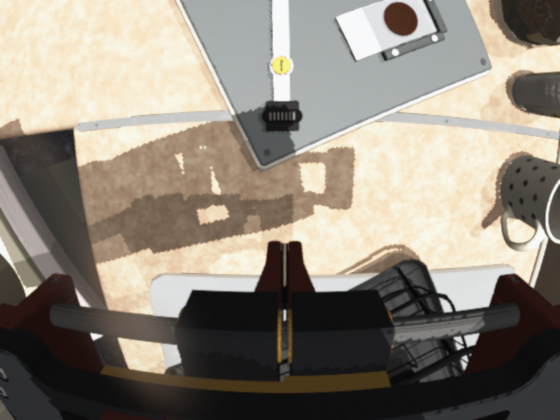

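The wrist view shows the screw at (281,65) and the thumb bar at (282,115), with the clip nearly aligned with the tool. The fingertips are at (285,243).

```bash
python3 - <<'E'
from h import *
d=dict(np.load('w1.npz'))
hsv=cv2.cvtColor(d['color'],cv2.COLOR_BGR2HSV)
m=cv2.inRange(hsv,(20,100,100),(35,255,255)); m[:50]=0;m[85:]=0;m[:,:260]=0;m[:,305:]=0
y=np.argwhere(m).mean(0)[::-1]
k=(hsv[...,2]<45).astype(np.uint8); k[:98]=0;k[134:]=0;k[:,:258]=0;k[:,306:]=0
pts=np.argwhere(k)[:,::-1]; r=cv2.minAreaRect(pts.astype(np.float32)); print(y,r)
s=wplane(d,*y,70); b=wplane(d,*r[0],69)
print('screw',s,'bar',b,np.linalg.norm((s-b)[:2]),'phi',np.degrees(np.arctan2(*(s-b)[1::-1])))
for u,v in((345,10),(365,58),(262,167),(490,68)): print(wplane(d,u,v,61 if u in(345,365) else 55))
R=cv2.Rodrigues(d['o'])[0];print('yaw',np.degrees(np.arctan2(R[1,0],R[0,0])))
E
```

```text
[280.64018692  65.10747664] ((281.0, 117.5), (25.0, 38.0), 90.0)
screw [525.04905225  -0.76992502  70.        ] bar [504.52239822 -36.45544073  69.        ] 41.16794332436495 phi 60.09207036264027
[594.80414739  16.1940102   61.        ]
[588.50828318 -26.82391568  61.        ]
[469.35628234 -64.62285042  55.        ]
[701.71628577 -84.12501661  55.        ]
yaw 59.80903712539524
```

Call:
{"api": "servo_tool", "payload": {"steps": [[[0.009, 0.0165, 0], [0, 0, 0.2], -1], [[0.009, 0.0165, 0], [0, 0, 0], -1], [[0.009, 0.0165, -0.02], [0, 0, 0], -1], [[0.007, 0.0165, -0.03], [0, 0, 0], -1], [[0, 0, -0.025], [0, 0, 0], -1], [[0, 0, 0], [0, 0, 0], -1], [[0, 0, 0], [0, 0, 0], -1], [[0, 0, 0], [0, 0, 0], -1]]}}

```text
t: 2.82
ee_pos: [505.0, -36.1, 86.7]
orientation: [2.72, 1.571, 0.001]
ft_force: [-1.3, 0.3, 0.0]
width: 0.4
grasp_force: 0.0
```

Call:
{"api": "servo_tool", "payload": {"steps": [[[0, 0, -0.006], [0, 0, 0], -1], [[0, 0, -0.006], [0, 0, 0], -1], [[0, 0, -0.003], [0, 0, 0], -1], [[0, 0, -0.001], [0, 0, 0], -1], [[0, 0, -0.001], [0, 0, 0], -1], [[0, 0, 0], [0, 0, 0], -1], [[0, 0, 0], [0, 0, 0], -1], [[0, 0, 0], [0, 0, 0], -1]]}}

```text
t: 3.48
ee_pos: [504.7, -36.0, 69.2]
orientation: [2.719, 1.572, 0.0]
ft_force: [-1.0, -2.8, 5.8]
width: 0.6
grasp_force: 2.7
```

Call:
{"api": "servo_tool", "payload": {"steps": [[[0, 0, -0.0005], [0, 0, 0], -1], [[0, 0, -0.0005], [0, 0, 0], -1], [[0, 0, -0.0005], [0, 0, 0], -1], [[0, 0, -0.0005], [0, 0, 0], -1], [[0, 0, -0.0003], [0, 0, 0], -1], [[0, 0, 0], [0, 0, 0], -1], [[0, 0, 0], [0, 0, 0], -1], [[0, 0, 0], [0, 0, 0], -1]]}}

```text
t: 4.15
ee_pos: [504.7, -36.1, 67.1]
orientation: [2.719, 1.572, 0.0]
ft_force: [-2.3, -3.3, 8.3]
width: 0.3
grasp_force: 4.5
```

Call:
{"api": "servo_tool", "payload": {"steps": [[[0, 0, -0.0004], [0, 0, 0], -1], [[0, 0, -0.0004], [0, 0, 0], -1], [[0, 0, -0.0002], [0, 0, 0], -1], [[0, 0, 0], [0, 0, 0], -1], [[0, 0, 0], [0, 0, 0], -1], [[0, 0, 0], [0, 0, 0], -1], [[0, 0, 0], [0, 0, 0], -1], [[0, 0, 0], [0, 0, 0], -1]]}}

```text
t: 4.82
ee_pos: [504.7, -36.2, 66.3]
orientation: [2.719, 1.572, 0.0]
ft_force: [-3.4, -3.1, 10.1]
width: 0.4
grasp_force: 5.2
```

Call:
{"api": "servo_tool", "payload": {"steps": [[[0, 0, -0.0003], [0, 0, 0], -1], [[0, 0, -0.0003], [0, 0, 0], -1], [[0, 0, 0], [0, 0, 0], -1], [[0, 0, 0], [0, 0, 0], -1], [[0, 0, 0], [0, 0, 0], -1], [[0, 0, 0], [0, 0, 0], -1], [[0, 0, 0], [0, 0, 0], -1], [[0, 0, 0], [0, 0, 0], -1]]}}

```text
t: 5.48
ee_pos: [504.8, -36.3, 65.8]
orientation: [2.719, 1.572, 0.0]
ft_force: [-4.1, -4.3, 11.8]
width: 0.4
grasp_force: 5.7
```

Call:
{"api": "servo_tool", "payload": {"steps": [[[-0.0012, 0.0007, 0], [0, 0, -2], -1], [[-0.0012, 0.0008, 0], [0, 0, -2], -1], [[-0.0011, 0.0008, 0], [0, 0, -2], -1], [[-0.0011, 0.0008, 0], [0, 0, -2], -1], [[-0.0011, 0.0009, 0], [0, 0, -2], -1], [[-0.0011, 0.0009, 0], [0, 0, -2], -1], [[-0.001, 0.001, 0], [0, 0, -2], -1], [[-0.001, 0.001, 0], [0, 0, -2], -1]]}}

```text
t: 6.15
ee_pos: [496.2, -29.2, 65.8]
orientation: [2.912, 1.176, 0.002]
ft_force: [-2.3, -3.0, 11.1]
width: 0.7
grasp_force: 5.6
```

Call:
{"api": "servo_tool", "payload": {"steps": [[[-0.001, 0.001, 0], [0, 0, -2], -1], [[-0.0009, 0.0011, 0], [0, 0, -2], -1], [[-0.0009, 0.0011, 0], [0, 0, -2], -1], [[-0.0009, 0.0011, 0], [0, 0, -2], -1], [[-0.0008, 0.0012, 0], [0, 0, -2], -1], [[-0.0008, 0.0012, 0], [0, 0, -2], -1], [[-0.0007, 0.0012, 0], [0, 0, -2], -1], [[-0.0006, 0.0012, 0], [0, 0, -2], -1]]}}

```text
t: 6.82
ee_pos: [489.8, -19.9, 65.9]
orientation: [3.048, 0.759, 0.002]
ft_force: [-2.2, -0.9, 11.0]
width: 0.4
grasp_force: 5.6
```

```bash
python3 - <<'E'
from h import *
s=sensors.get_obs();print(s['ee_pos'],s['ft_force'])
d=wgrab('w2')
t=grab('top')
a=cv2.resize(t['color'][140:240,245:345],None,fx=4,fy=4,interpolation=cv2.INTER_CUBIC)
cv2.imwrite('pics/m2.png',np.hstack([a,cv2.resize(d['color'][0:300,100:500],None,fx=1,fy=4/3)]))
E
```

```text
[489.83453379 -19.91793433  65.85817098] [-2.21751279 -0.85831668 11.03750403]
```

View pics/m2.png

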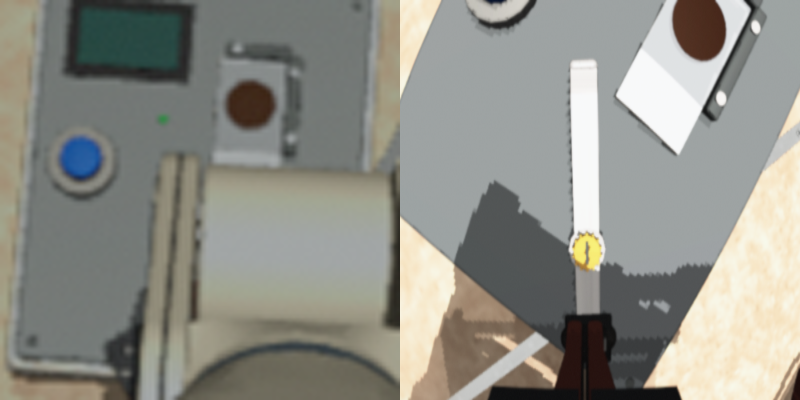

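The clip has swung with the finger: the wrist view has the screw at (587,250), the bar under the fingertips, and the foot at (583,65) still left of the slide.

Call:
{"api": "servo_tool", "payload": {"steps": [[[-0.0006, 0.0013, -0.0002], [0, 0, -2], -1], [[-0.0006, 0.0013, -0.0001], [0, 0, -2], -1], [[-0.0006, 0.0013, 0], [0, 0, -2], -1], [[-0.0005, 0.0013, 0], [0, 0, -2], -1], [[-0.0005, 0.0013, 0], [0, 0, -2], -1], [[-0.0004, 0.0014, 0], [0, 0, -2], -1], [[-0.0004, 0.0014, 0], [0, 0, -2], -1], [[-0.0003, 0.0014, 0], [0, 0, -2], -1]]}}

```text
t: 7.58
ee_pos: [486.2, -9.1, 65.6]
orientation: [3.124, 0.327, 0.003]
ft_force: [-1.0, -0.5, 11.2]
width: 0.3
grasp_force: 5.8
```

Call:
{"api": "servo_tool", "payload": {"steps": [[[-0.0003, 0.0014, 0], [0, 0, -2.1], -1], [[-0.0003, 0.0015, 0], [0, 0, -2.1], -1], [[-0.0002, 0.0015, 0], [0, 0, -2.1], -1], [[-0.0001, 0.0015, 0], [0, 0, -2.1], -1], [[-0.0001, 0.0015, 0], [0, 0, -2.1], -1], [[0, 0.0015, 0], [0, 0, -2.1], -1], [[0, 0.0015, 0], [0, 0, -2.1], -1], [[0.0001, 0.0014, 0], [0, 0, -2.1], -1]]}}

```text
t: 8.25
ee_pos: [485.7, 2.8, 65.7]
orientation: [-3.139, 0.133, -0.005]
ft_force: [-0.8, -0.5, 11.2]
width: 0.3
grasp_force: 5.7
```

Call:
{"api": "servo_tool", "payload": {"steps": [[[0, 0, 0], [0, 0, 0], -1], [[0, 0, 0], [0, 0, 0], -1], [[0, 0, 0], [0, 0, 0], -1], [[0, 0, 0], [0, 0, 0], -1], [[0, 0, 0], [0, 0, 0], -1], [[0, 0, 0], [0, 0, 0], -1], [[0, 0, 0], [0, 0, 0], -1], [[0, 0, 0], [0, 0, 0], -1]]}}

```text
t: 8.92
ee_pos: [485.7, 2.9, 65.7]
orientation: [-3.139, 0.13, -0.005]
ft_force: [-0.4, 1.0, 12.0]
width: 0.7
grasp_force: 5.7
```

```bash
python3 - <<'E'
from h import *
s=sensors.get_obs();print(s['ee_pos'],s['ft_force'])
d=wgrab('w3')
cv2.imwrite('pics/w3c.png',cv2.resize(d['color'][0:260,180:420],None,fx=2.3,fy=2.3))
E
```

```text
[485.69507367   2.85520862  65.70561722] [-0.35214362  0.97151    12.00815209]
```

View pics/w3c.png

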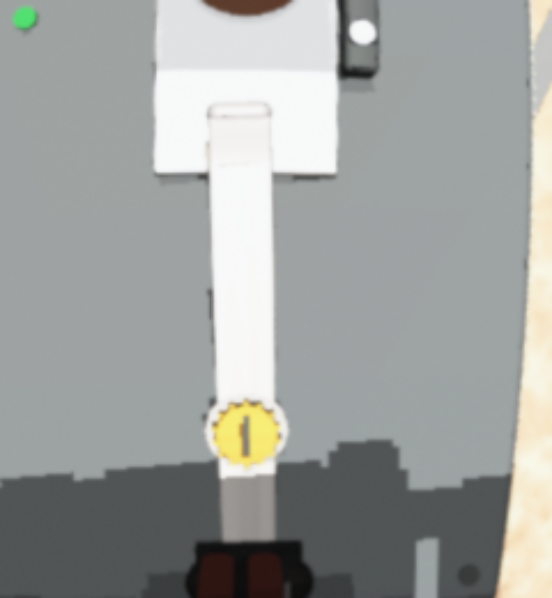

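The crop shows the foot at (240,110) over the white end, whose edges are at 155 and 337, so it is about 1 mm left of the middle. I'll trim it by 1° and then release straight up.

Call:
{"api": "servo_tool", "payload": {"steps": [[[0, 0.0004, 0], [0, 0, -0.5], -1], [[0, 0.0004, 0], [0, 0, -0.5], -1], [[0, 0, 0], [0, 0, 0], -1], [[0, 0, 0], [0, 0, 0], -1], [[0, 0, 0.0005], [0, 0, 0], -1], [[0, 0, 0.0005], [0, 0, 0], -1], [[0, 0, 0.001], [0, 0, 0], -1], [[0, 0, 0.001], [0, 0, 0], -1]]}}

```text
t: 9.63
ee_pos: [485.1, 3.6, 68.1]
orientation: [-3.138, 0.157, -0.003]
ft_force: [1.1, 0.2, -0.1]
width: 0.4
grasp_force: 0.0
```

Call:
{"api": "servo_tool", "payload": {"steps": [[[0, 0, 0.002], [0, 0, 0], -1], [[0, 0, 0.005], [0, 0, 0], -1], [[0, 0, 0.01], [0, 0, 0], -1], [[0, 0, 0.015], [0, 0, 0], -1], [[0, 0, 0.015], [0, 0, 0], -1], [[0, 0, 0], [0, 0, 0], -1], [[0, 0, 0], [0, 0, 0], -1], [[0, 0, 0], [0, 0, 0], -1]]}}

```text
t: 10.3
ee_pos: [484.0, 3.6, 114.3]
orientation: [3.138, -0.157, -0.0]
ft_force: [-0.3, -0.2, -0.3]
width: 0.1
grasp_force: 0.0
```

```bash
python3 - <<'E'
from h import *
s=sensors.get_obs();print(s['ee_pos'],s['orientation'],s['ft_force'])
d=wgrab('w4')
cv2.imwrite('pics/w4c.png',cv2.resize(d['color'][0:260,100:420],None,fx=2.3,fy=2.3))
E
```

```text
[484.00372179   3.6006324  114.33684093] [ 3.13764748e+00 -1.57301037e-01 -2.07704934e-04] [-0.34472849 -0.24521837 -0.27309819]
```

View pics/w4c.png

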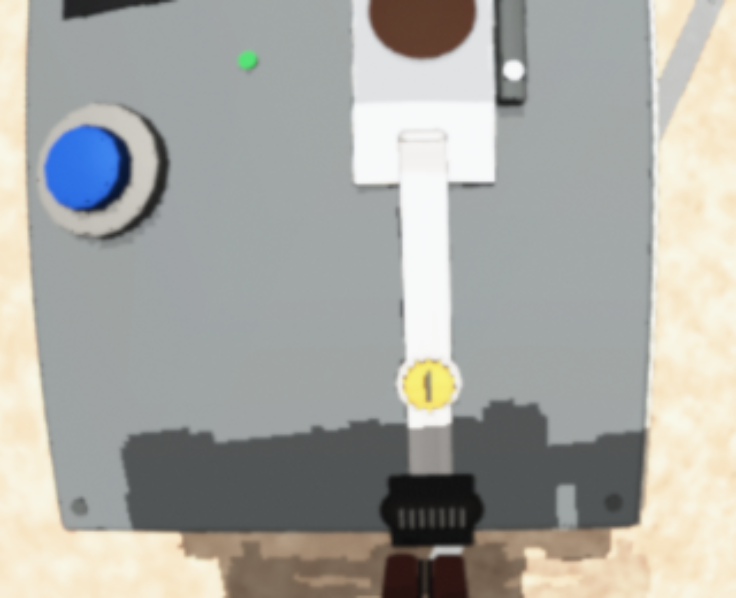

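The foot stands centred on the white end (423 vs 424 px). The button is at (85,167).

```bash
python3 - <<'E'
from h import *
t=dict(np.load('top.npz'));s=dict(np.load('scene.npz'));d=dict(np.load('w4.npz'))
def blob(im):
    b=cv2.inRange(cv2.cvtColor(im['color'],cv2.COLOR_BGR2HSV),(105,150,60),(130,255,255)); return cv2.connectedComponentsWithStats(b)
for im,box in((t,(255,170,275,190)),(s,(250,200,270,220)),(d,(110,50,160,100))):
    k,l,st,ce=blob(im)
    for j in range(1,k):
        if st[j,4]>15 and box[0]<ce[j][0]<box[2] and box[1]<ce[j][1]<box[3]:
            g=wplane if im is d else plane
            print(ce[j],[g(im,*ce[j],z).round(1)[:2] for z in(66,70,74,78)], np.median(im['range_z'][l==j]))
            if im is not d: print(np.percentile(cloud(im)[l==j][:,2],[10,50,90]))
            else:
                c=d['tool_from_camera'];R=cv2.Rodrigues(d['o'])[0]
                u,v=ce[j];a=(u-d['cx'])/f(d);b=(v-d['cy'])/f(d);r=np.hypot(a,b);Z=np.median(d['range_z'][l==j])
                p=np.array([a/r*np.tan(r),b/r*np.tan(r),1])*Z; print(R@(c[:3,:3]@p+c[:3,3])+d['p'])
E
```

```text
[264.74666667 179.06666667] [array([603.2,  89.7]), array([602.3,  89.5]), array([601.5,  89.3]), array([600.7,  89.1])] 1278.0891
[72.34697772 75.66562335 79.12370842]
[259.54716981 209.90566038] [array([610.6,  86.1]), array([605.6,  89.4]), array([600.6,  92.6]), array([595.6,  95.8])] 1056.2377
[71.73290096 73.78955771 75.09503073]
[136.71399177  72.33333333] [array([602.9,  93.5]), array([602.2,  91.6]), array([601.4,  89.8]), array([600.7,  88. ])] 184.37384
[601.22125364  89.21788667  75.2606301 ]
```

Call:
{"api": "servo_tool", "payload": {"steps": [[[0.0235, 0.0172, 0], [0, 0, 0], -1], [[0.0235, 0.0172, 0], [0, 0, 0], -1], [[0.0235, 0.0172, 0], [0, 0, 0], -1], [[0.0235, 0.0172, 0], [0, 0, 0], -1], [[0.0235, 0.0172, 0], [0, 0, 0], -1], [[0, 0, -0.012], [0, 0, 0], -1], [[0, 0, -0.012], [0, 0, 0], -1], [[0, 0, -0.008], [0, 0, 0], -1]]}}

```text
t: 11.02
ee_pos: [599.6, 89.2, 79.8]
orientation: [3.137, -0.157, -0.007]
ft_force: [0.3, -0.7, -1.1]
width: 0.7
grasp_force: 0.0
```

Call:
{"api": "servo_tool", "payload": {"steps": [[[0, 0, 0], [0, 0, 0], -1], [[0, 0, 0], [0, 0, 0], -1], [[0, 0, -0.003], [0, 0, 0], -1], [[0, 0, -0.003], [0, 0, 0], -1], [[0, 0, -0.002], [0, 0, 0], -1], [[0, 0, -0.002], [0, 0, 0], -1], [[0, 0, 0], [0, 0, 0], -1], [[0, 0, 0], [0, 0, 0], -1]]}}

```text
t: 11.68
ee_pos: [601.9, 89.3, 72.8]
orientation: [3.137, -0.157, 0.0]
ft_force: [-0.5, -2.4, 2.7]
width: 0.3
grasp_force: 1.4
```

Call:
{"api": "servo_tool", "payload": {"steps": [[[0, 0, -0.001], [0, 0, 0], -1], [[0, 0, -0.001], [0, 0, 0], -1], [[0, 0, -0.001], [0, 0, 0], -1], [[0, 0, -0.001], [0, 0, 0], -1], [[0, 0, 0], [0, 0, 0], -1], [[0, 0, 0], [0, 0, 0], -1], [[0, 0, 0], [0, 0, 0], -1], [[0, 0, 0], [0, 0, 0], -1]]}}

```text
t: 12.35
ee_pos: [602.0, 89.4, 69.3]
orientation: [3.137, -0.157, 0.001]
ft_force: [-3.6, -4.0, 10.0]
width: 0.7
grasp_force: 5.3
```

Call:
{"api": "servo_tool", "payload": {"steps": [[[0, 0, -0.0005], [0, 0, 0], -1], [[0, 0, -0.0005], [0, 0, 0], -1], [[0, 0, -0.0005], [0, 0, 0], -1], [[0, 0, 0], [0, 0, 0], -1], [[0, 0, 0], [0, 0, 0], -1], [[0, 0, 0], [0, 0, 0], -1], [[0, 0, 0], [0, 0, 0], -1], [[0, 0, 0], [0, 0, 0], -1]]}}

```text
t: 13.02
ee_pos: [602.0, 89.4, 69.0]
orientation: [3.137, -0.157, 0.001]
ft_force: [-6.5, -3.6, 21.6]
width: 0.2
grasp_force: 10.9
```

```bash
python3 - <<'E'
from h import *
d=wgrab('w5');t=grab('top');s=grab('scene')
a=cv2.resize(d['color'][130:280,200:370],None,fx=2.6,fy=2.6,interpolation=cv2.INTER_CUBIC)
b=cv2.resize(s['color'][170:270,210:290],None,fx=4,fy=4,interpolation=cv2.INTER_CUBIC)
b=cv2.copyMakeBorder(b,0,max(0,a.shape[0]-b.shape[0]),0,0,0)[:a.shape[0]]
a=cv2.copyMakeBorder(a,0,b.shape[0]-a.shape[0],0,0,0)
cv2.imwrite('pics/m5.png',np.hstack([a,b]))
E
```

```text
(no output)
```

View pics/m5.png

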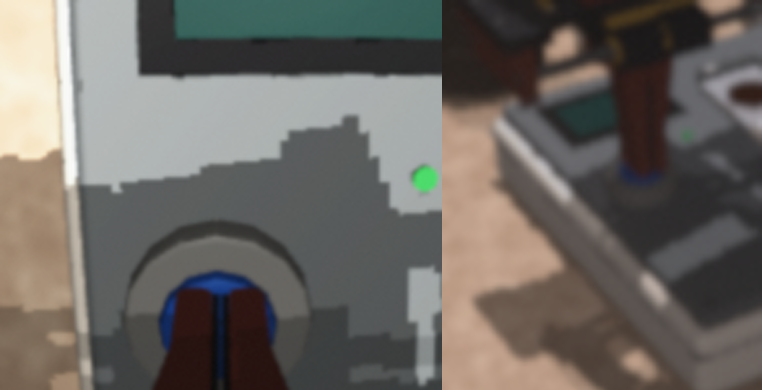

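The fingertips sit within the blue cap, and the force climbed to 21.6 N with only 0.3 mm of movement, so the button is at its hard stop. Next I'll release it and go back to the thumb bar.

Call:
{"api": "servo_tool", "payload": {"steps": [[[0, 0, 0.003], [0, 0, 0], -1], [[0, 0, 0.01], [0, 0, 0], -1], [[0, 0, 0.016], [0, 0, 0], -1], [[0, 0, 0.018], [0, 0, 0], -1], [[0, 0, 0], [0, 0, 0], -1], [[-0.023, -0.0172, 0], [0, 0, 0], -1], [[-0.023, -0.0172, 0], [0, 0, 0], -1], [[-0.023, -0.0172, 0], [0, 0, 0], -1]]}}

```text
t: 13.83
ee_pos: [531.8, 38.0, 113.4]
orientation: [-3.137, 0.156, 0.0]
ft_force: [-0.4, -0.3, 0.2]
width: 0.4
grasp_force: 0.0
```

Call:
{"api": "servo_tool", "payload": {"steps": [[[-0.023, -0.0172, 0], [0, 0, 0], -1], [[-0.024, -0.0172, 0], [0, 0, 0], -1], [[0, 0, 0], [0, 0, 0], -1], [[0, 0, 0], [0, 0, 0], -1], [[0, 0, -0.01], [0, 0, 0], -1], [[0, 0, -0.01], [0, 0, 0], -1], [[0, 0, 0], [0, 0, 0], -1], [[0, 0, 0], [0, 0, 0], -1]]}}

```text
t: 14.5
ee_pos: [485.7, 4.1, 92.7]
orientation: [-3.138, 0.156, 0.003]
ft_force: [0.0, -0.6, 0.2]
width: 0.6
grasp_force: 0.0
```

Call:
{"api": "servo_tool", "payload": {"steps": [[[0, -0.0005, -0.01], [0, 0, 0], -1], [[0, 0, -0.008], [0, 0, 0], -1], [[0, 0, -0.004], [0, 0, 0], -1], [[0, 0, -0.002], [0, 0, 0], -1], [[0, 0, -0.001], [0, 0, 0], -1], [[0, 0, 0], [0, 0, 0], -1], [[0, 0, 0], [0, 0, 0], -1], [[0, 0, 0], [0, 0, 0], -1]]}}

```text
t: 15.17
ee_pos: [486.0, 3.1, 69.3]
orientation: [-3.138, 0.157, -0.001]
ft_force: [-0.7, 0.5, 0.7]
width: 0.5
grasp_force: 0.0
```

Call:
{"api": "servo_tool", "payload": {"steps": [[[0, 0, -0.0005], [0, 0, 0], -1], [[0, 0, -0.0005], [0, 0, 0], -1], [[0, 0, 0], [0, 0, 0], -1], [[0, 0, 0], [0, 0, 0], -1], [[0, 0, 0], [0, 0, 0], -1], [[0, 0, 0], [0, 0, 0], -1], [[0, 0, 0], [0, 0, 0], -1], [[0, 0, 0], [0, 0, 0], -1]]}}

```text
t: 15.83
ee_pos: [485.8, 3.1, 68.0]
orientation: [-3.138, 0.157, 0.0]
ft_force: [0.4, -0.5, -1.1]
width: 0.3
grasp_force: 0.0
```

Call:
{"api": "servo_tool", "payload": {"steps": [[[0, 0, -0.0004], [0, 0, 0], -1], [[0, 0, -0.0004], [0, 0, 0], -1], [[0, 0, -0.0004], [0, 0, 0], -1], [[0, 0, -0.0004], [0, 0, 0], -1], [[0, 0, -0.0003], [0, 0, 0], -1], [[0, 0, 0], [0, 0, 0], -1], [[0, 0, 0], [0, 0, 0], -1], [[0, 0, 0], [0, 0, 0], -1]]}}

```text
t: 16.5
ee_pos: [485.9, 3.1, 66.7]
orientation: [-3.138, 0.157, -0.0]
ft_force: [-2.7, 0.0, 9.5]
width: 0.6
grasp_force: 4.8
```

Call:
{"api": "servo_tool", "payload": {"steps": [[[0, 0, -0.0004], [0, 0, 0], -1], [[0, 0, -0.0004], [0, 0, 0], -1], [[0, 0, -0.0002], [0, 0, 0], -1], [[0, 0, 0], [0, 0, 0], -1], [[0, 0, 0], [0, 0, 0], -1], [[0, 0, 0], [0, 0, 0], -1], [[0, 0, 0], [0, 0, 0], -1], [[0, 0, 0], [0, 0, 0], -1]]}}

```text
t: 17.17
ee_pos: [485.9, 3.1, 65.8]
orientation: [-3.138, 0.157, -0.0]
ft_force: [-2.5, 0.3, 11.1]
width: 0.5
grasp_force: 5.6
```

Call:
{"api": "servo_tool", "payload": {"steps": [[[-0.0001, -0.0017, -0.0002], [0, 0, 2.5], -1], [[-0.0001, -0.0017, 0], [0, 0, 2.5], -1], [[0, -0.0017, 0], [0, 0, 2.5], -1], [[0.0001, -0.0017, 0], [0, 0, 2.5], -1], [[0.0002, -0.0017, 0], [0, 0, 2.5], -1], [[0.0002, -0.0017, 0], [0, 0, 2.5], -1], [[0.0003, -0.0017, 0], [0, 0, 2.5], -1], [[0.0004, -0.0017, 0], [0, 0, 2.5], -1]]}}

```text
t: 17.83
ee_pos: [486.6, -10.6, 65.6]
orientation: [-3.117, -0.393, 0.0]
ft_force: [-4.6, -0.5, 12.3]
width: 0.6
grasp_force: 5.9
```

Call:
{"api": "servo_tool", "payload": {"steps": [[[0.0004, -0.0017, 0], [0, 0, 2.5], -1], [[0.0005, -0.0017, 0], [0, 0, 2.5], -1], [[0.0006, -0.0016, 0], [0, 0, 2.5], -1], [[0.0007, -0.0016, 0], [0, 0, 2.5], -1], [[0.0007, -0.0016, 0], [0, 0, 2.5], -1], [[0.0008, -0.0015, 0], [0, 0, 2.5], -1], [[0.0008, -0.0015, 0], [0, 0, 2.5], -1], [[0.0009, -0.0015, 0], [0, 0, 2.5], -1]]}}

```text
t: 18.5
ee_pos: [492.0, -23.5, 65.6]
orientation: [3.001, 0.929, -0.001]
ft_force: [-3.9, -1.7, 11.6]
width: 0.5
grasp_force: 5.8
```

Call:
{"api": "servo_tool", "payload": {"steps": [[[0.001, -0.0014, 0], [0, 0, 2.5], -1], [[0.0011, -0.0014, 0], [0, 0, 2.5], -1], [[0.0011, -0.0013, 0], [0, 0, 2.5], -1], [[0.0012, -0.0013, 0], [0, 0, 2.5], -1], [[0.0012, -0.0012, 0], [0, 0, 2.5], -1], [[0.0013, -0.0012, 0], [0, 0, 2.5], -1], [[0.0013, -0.0011, 0], [0, 0, 2.5], -1], [[0.0014, -0.001, 0], [0, 0, 2.5], -1]]}}

```text
t: 19.17
ee_pos: [501.4, -33.8, 65.5]
orientation: [2.794, 1.436, -0.002]
ft_force: [-3.9, -5.5, 11.9]
width: 0.3
grasp_force: 6.0
```

Call:
{"api": "servo_tool", "payload": {"steps": [[[0.0014, -0.001, 0], [0, 0, 2.5], -1], [[0.0015, -0.0009, 0], [0, 0, 2.5], -1], [[0.0015, -0.0009, 0], [0, 0, 2.5], -1], [[0.0015, -0.0008, 0], [0, 0, 2.5], -1], [[0.0016, -0.0007, 0], [0, 0, 2.5], -1], [[0.0016, -0.0007, 0], [0, 0, 2.5], -1], [[0, 0, 0], [0, 0, 0], -1], [[0, 0, 0.0005], [0, 0, 0], -1]]}}

```text
t: 19.83
ee_pos: [511.3, -39.3, 66.2]
orientation: [2.583, 1.785, -0.0]
ft_force: [-2.7, -7.6, 10.5]
width: 0.3
grasp_force: 5.4
```

Call:
{"api": "servo_tool", "payload": {"steps": [[[0, 0, 0.001], [0, 0, 0], -1], [[0, 0, 0.001], [0, 0, 0], -1], [[0, 0, 0.001], [0, 0, 0], -1], [[0, 0, 0.002], [0, 0, 0], -1], [[0, 0, 0.01], [0, 0, 0], -1], [[0, 0, 0.03], [0, 0, 0], -1], [[0, 0, 0.03], [0, 0, 0], -1], [[0, 0, 0.03], [0, 0, 0], -1]]}}

```text
t: 20.5
ee_pos: [510.3, -37.9, 171.6]
orientation: [-2.584, -1.785, 0.001]
ft_force: [0.8, -0.2, 0.3]
width: 0.6
grasp_force: 0.0
```

Call:
{"api": "servo_tool", "payload": {"steps": [[[-0.01, -0.03, 0.01], [0, 0, 0], -1], [[-0.01, -0.03, 0], [0, 0, 0], -1], [[-0.01, -0.03, 0], [0, 0, 0], -1], [[-0.01, -0.03, 0], [0, 0, 0], -1], [[0, 0, 0], [0, 0, 0], -1], [[0, 0, 0], [0, 0, 0], -1], [[0, 0, 0], [0, 0, 0], -1], [[0, 0, 0], [0, 0, 0], -1]]}}

```text
t: 21.17
ee_pos: [471.1, -157.2, 180.5]
orientation: [-2.584, -1.786, -0.0]
ft_force: [0.7, -0.2, -0.2]
width: 0.4
grasp_force: 0.0
```

```bash
python3 - <<'E'
from h import *
t=grab('top');d=wgrab('w6')
a=cv2.resize(t['color'][125:245,240:350],None,fx=3.5,fy=3.5,interpolation=cv2.INTER_CUBIC)
cv2.imwrite('pics/e.png',np.hstack([a,d['color'][:,80:480]]))
print(sensors.get_obs()['ft_force'])
E
```

```text
[ 0.31130099 -0.03955133 -0.45293063]
```

View pics/e.png

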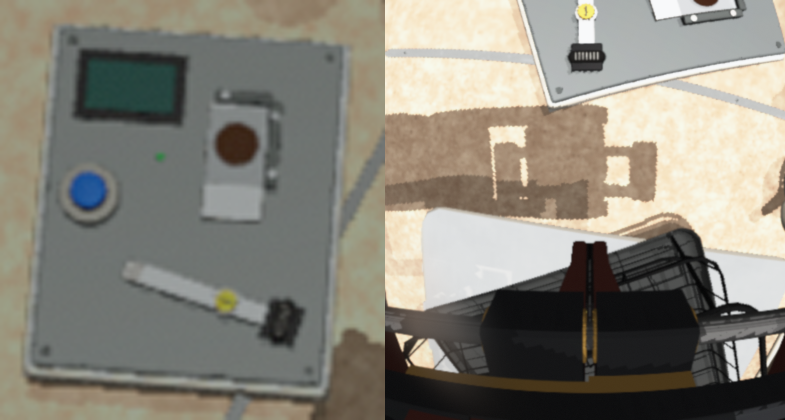

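The clip is parked again with its foot at (133,271), well clear of the slide. The slide is still in its corner at (235,165), the button is out, and the robot touches nothing.

```bash
python3 -c "
from h import *
print(close_job())"
```

```text
the job is handed in; nothing more can be done
None
```

The job is handed in: the clip sprang down centred on the slide's white end, the button was pressed to its stop, and the clip was swung back clear, with at most about 12 N measured on the thumb bar and the slide still in its corner; no verdict was returned.

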